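# Load the label roll into the desktop roll holder

### The arm

A 7-joint arm with a two-finger parallel gripper is mounted at the origin on a cart in front of the work surface, level with it; the furniture and walls round the work are solid. World frame = base frame: x ahead of the robot, y to its left, z up, the work surface at z = 0. Lengths are in m, angles in rad, forces in N, time in s.
With the tool pointing down it reaches from about 0.35 to 0.9 m from the base axis. Payload 8.1 kg.
Tool frame: the origin (TCP) lies between the finger pads, 19 mm behind the fingertips; this is the grasp point; z points along the fingers, y is the line along which they close (so a half turn about z gives the same grasp; the last joint's range is limited). The gripper opens to 92 mm and grips with 3 to 60 N. Pads are 19 mm wide; open, the fingers measure 130 mm over their backs; the gripper's body (75 mm by 190 mm) begins 47 mm behind the grasp point.
Start: joints at [1.115, 0.434, 0.025, 1.573, -0.012, 1.134, -0.075], TCP at [0.216, -0.587, 0.246] pointing down, gripper open.
Joint ranges: [-2.62, 2.62], [-0.44, 2.09], [-1.27, 1.32], [0.08, 2.57], [-1.32, 4.46], [0.12, 2], [-2.74, 2.74]. Speed limits (rad/s): [2.22, 2.22, 3.01, 3.01, 3.14, 3.14, 3.14].

### API

Orientations are given as a rotation vector (axis times angle).
In Python, from cell import arm gives the robot as it stands.
- The arm moves only by the tool carry_out, never from a script. Its arguments are lists of equal length, an entry for each row: "claw": the finger opening in cm, from 0 to 9.18; "delta_pos": the shift along the tool's x, y, z in cm, a list of three; "angular": the turn, a rotation vector about the tool's x, y, z in rad, a list of three. In form: {"claw": [claw, ...], "delta_pos": [[dx, dy, dz], ...], "angular": [[ax, ay, az], ...]}. A call has 1 to 20 rows; each row shifts and turns the commanded pose from where the row before left it, along the tool's axes as they then stand; what a row does not reach is not made up. A row lasts 1/10 s, in which the tool goes at most 50 mm and 8.59 degrees, less where a joint would pass 70% of its speed; a pose out of reach is approached as far as the arm can. A call with a gripper value outside its range is refused whole. The fingers move at their own pace and stop on an object; "force" is the grip in N (left out, the last holds). Time passes only in rows, so rows that do not move let the fingers close. It gives the time, the measured TCP pose, the force, the opening and the grip force at its end, in the units of the state.
- arm.observe(): the state, without advancing time (a new reading comes with each control period).
- arm.get_image(name): name is "side" or "top" or "wrist"; returns a dict with "frame" (400x640x3 uint8, red, green, blue), "mtx" (3x3 intrinsics, pixels), "dist" ([k1, k2, p1, p2, k3] as OpenCV has them; the pictures are not rectified), "T" (4x4, takes a point from camera to world coordinates). Camera axes: x right, y down, z forward; pixel columns grow to the right and rows downward; lengths in m; the calibration is good to about 2 mm. A picture is of the moment at which its call begins. There is no depth.
- arm.sign_off(): hands the job in; it is judged then, once.
Trained networks look in a picture, given as the dict that the camera call returned (one of the last four; its "shot" number tells which), for a name from the list of things; names that differ only in an ending like _2 or _b are one class to them, and where a whole thing is asked for, a point or a joint stands for the part that bears it (a point fixed in the world has none). Each returns a list of dicts, best first, with "conf" (0 to 1); they miss things now and then, are a little off and sometimes report something else, mostly with a low value. They report only what shows in the picture. A call takes as long as a camera call.
- arm.look_for(label, picture): "centre" ([column, row] as shares, 0 to 1, of the picture: columns of its width, rows of its height, amid what is visible of it).
- arm.trace(label, picture): "region" (400x640 bool, what is visible of it) and "centre" ([column, row] as shares, 0 to 1, of the picture: columns of its width, rows of its height, amid what is visible of it).
- arm.place_of(label, picture): "centre" ([column, row] as shares, 0 to 1, of the picture: columns of its width, rows of its height: a listed point, or the origin of a listed thing).
The state is a dict: "clock": time; "joints": joint angles; "dq": joint speeds; "joint_efforts": joint torques, N m; "position": TCP position; "ee_rot": TCP orientation; "force": force on the tool from outside, world axes, zero at the start; "ft_torque": the same for the moment, N m; "width": opening from 0.0 (shut) to 1.0 (fully open); "gripper_force": force on a finger pad.
Only numpy, scipy, OpenCV 4.12 (cv2) and the standard library are available. Lean on these libraries where they do the work, as an engineer would, in place of code of your own. Each camera call takes 0.05 s, during which the arm holds its last target. There are 200 camera calls.

### The job

Load the roll of blank tag labels into the grey desktop roll holder: without gripping or lifting it, push on the top of the roll with your fingertips so that it rolls along the loading deck, and stop it in the cradle between the two steel rollers. Then push the orange edge guide against the end of the roll, sliding it until the roll sits snug between the guide and the black fixed flange. Let go of everything, and leave the other things on the desk where they are.

Things in the scene. Friction and masses are not known exactly. Their poses are not given: they have to be found in the camera images.
- holder: Grey desktop label-roll holder, fixed, 230 x 210 mm. Origin on the desk top, mid-width; +x = loading direction, +y = towards the black fixed flange. Level deck, 18 mm high, from x = -120 to +23 mm; then the well with the two carrier rollers; then a rear ledge, 18 mm high, from x = +77 to +110 mm, with the guide's track. Width y = -105 to +105 mm.
- cradle_mid (a point): Middle of the cradle, holder x = +50, y = 0, 18 mm above the desk. Two steel carrier rollers (16 mm diameter, 196 mm long, along holder y, tops level with the deck, free to turn but a little stiff) lie 18 mm before and 18 mm behind it. A roll seated on both has its axis 34 mm above this point.
- fixed_flange (a point): Middle of the inner face of the black fixed flange, holder x = +50, y = +62 mm, 50 mm above the desk. The flange is a plate 6 mm thick, from holder x = +15 to +85 mm, up to 74 mm above the desk.
- label_roll: Loose roll of white labels on a brown core: cylinder, 76 mm diameter, 100 mm long, 0.2 to 0.45 kg. Origin mid-axis; own y = its axis (along holder y within 2 degrees at the start), x and z turn as it rolls. Axis 56 mm above the desk on the deck (top 94 mm), 52 mm in the cradle (top 90 mm). It rolls with little resistance; a fingertip sticking to its top travels twice as far as the roll.
- guide (a joint): Slide of the orange edge guide along holder +y, m: 0 = fully open (inner face at holder y = -98 mm), inner face at y = -98 mm + value. It stays where left and slides with about 1.5 N; pushing the seated roll along the rollers takes 1 to 4 N more. At 0.060 the roll just fills the space up to the fixed flange and stops the guide.
- guide_face (a point): Middle of the flat outer face of the orange edge guide, 50 mm above the desk; push here along holder +y. The guide is a plate 6 mm thick, 70 mm long along holder x (35 mm either side of this point), from 20 to 74 mm above the desk.
- insert_tin: Bystander: round white tin with a blue lid, 66 mm diameter, 33 mm high; origin under its centre.
- tape_roll: Bystander: roll of masking tape lying flat, 104 mm diameter, 25 mm high; origin under its centre.
- oil_bottle: Bystander: small amber oil bottle with a red spout, 43 mm diameter, 128 mm high, standing; origin under its centre.
- tag_white_5: Bystander: white key tag, 58 x 26 x 8 mm, lying; origin under its centre.

How it is judged:
By the outcome, as a careful person would: the job done as asked, in the order asked, and still so for the second after the job is handed in, with the robot touching nothing.
It also fails if it takes over 67 s, if anything falls off the work surface, if the arm or the gripper's body presses on something with over 40 N, if the wrist force passes 120 N, or if a joint passes its speed limit or range.

## Working session

There is one attempt and no reset: what is moved stays moved. The work goes in short steps, Python scripts to look and compute and a tool call to move; the robot and the scene stay as the last step left them, time stands still between calls to the robot, and variables do not carry over. Pictures are saved under pics/ and viewed, at most 10 in all, crops included, and the job is handed in when it is done.

Besides the shell and the picture viewer there is one more tool, called after "Call:" in YAML: its name, and indented under it one key for each argument. carry_out: Moves the arm, as the interface text tells. Its arguments: {"type":"object","properties":{"claw":{"type":"array","items":{"type":"number"}},"delta_pos":{"type":"array","items":{"type":"array","items":{"type":"number"}}},"angular":{"type":"array","items":{"type":"array","items":{"type":"number"}}},"force":{"type":"number"}},"required":["claw","delta_pos","angular"]}

```bash
mkdir -p pics; cat > h.py <<'E'
import numpy as np, cv2
from cell import arm
from scipy.spatial.transform import Rotation as R
def ray(p,px):
    u=cv2.undistortPoints(np.array([[px]],float),p["mtx"],np.array(p["dist"],float))[0,0]
    d=p["T"][:3,:3]@np.array([u[0],u[1],1.]); return p["T"][:3,3],d
def atz(p,px,z):
    o,d=ray(p,px); return o+d*(z-o[2])/d[2]
def proj(p,X):
    T=np.linalg.inv(p["T"]); r=cv2.Rodrigues(T[:3,:3])[0]
    return cv2.projectPoints(np.array(X,float).reshape(-1,1,3),r,T[:3,3],p["mtx"],np.array(p["dist"],float))[0][:,0]
def px(c): return np.array(c)*[640,400]
def tri(obs):
    A=np.zeros((3,3));b=np.zeros(3)
    for p,c in obs:
        o,d=ray(p,c);d=d/np.linalg.norm(d);M=np.eye(3)-np.outer(d,d);A+=M;b+=M@o
    return np.linalg.solve(A,b)
E
python3 - <<'E'
from h import *
np.set_printoptions(precision=4,suppress=True)
s=arm.observe();print(s)
P={n:arm.get_image(n) for n in("top","side")}
for n,p in P.items():
    p["mtx"]=np.array(p["mtx"],float);p["T"]=np.array(p["T"])
    cv2.imwrite(f"pics/{n}0.png",p["frame"][:,:,::-1]); print(n,p["T"])
Z=dict(holder=0,cradle_mid=.018,fixed_flange=.05,label_roll=.056,guide_face=.05,insert_tin=0,tape_roll=0,oil_bottle=0,tag_white_5=0)
for l,z in Z.items():
    ob=[]
    for n,p in P.items():
        r=arm.place_of(l,p)
        for q in r[:2]: print(l,n,round(q["conf"],2),px(q["centre"]),atz(p,px(q["centre"]),z))
        if r: ob.append((p,px(r[0]["centre"])))
    if len(ob)==2: print("  tri",tri(ob))
E
```

```text
{'clock': 0.0, 'joints': array([ 1.1154,  0.4352,  0.0249,  1.5741, -0.0116,  1.134 , -0.0751]), 'dq': array([ 0.0001, -0.0014, -0.0004, -0.0016, -0.0005,  0.0015, -0.0007]), 'joint_efforts': array([ -0.0003, -66.786 ,   0.9852, -31.4466,  -0.0604,   0.043 ,
         0.0002]), 'position': array([ 0.2157, -0.5861,  0.2447]), 'ee_rot': array([-3.0914, -0.5509,  0.0006]), 'force': array([-0.4973, -0.3719,  0.7143]), 'ft_torque': array([-0.0619, -0.0459,  0.0237]), 'gripper_force': 0.0, 'width': 0.999795598391757}
top [[-0.0383 -0.9781  0.2048  0.3469]
 [-0.9993  0.0381 -0.0052  0.062 ]
 [-0.0027 -0.2049 -0.9788  1.1946]
 [ 0.      0.      0.      1.    ]]
side [[ 0.8722  0.3711 -0.3186  0.9568]
 [ 0.489  -0.648   0.584  -0.6746]
 [ 0.0103 -0.6652 -0.7466  0.9965]
 [ 0.      0.      0.      1.    ]]
holder top 0.95 [347.904 211.52 ] [ 0.5558 -0.0212  0.    ]
holder top 0.15 [226.112 270.8  ] [0.4228 0.278  0.    ]
holder side 0.79 [305.984 237.68 ] [ 0.5648 -0.0288  0.    ]
  tri [ 0.5589 -0.0214 -0.0127]
cradle_mid top 0.56 [353.216 190.52 ] [ 0.604  -0.0356  0.018 ]
cradle_mid side 0.5
[... 687 characters left out ...]
op 0.76 [225.92 270.32] [0.424  0.2784 0.    ]
insert_tin top 0.49 [351.616 219.88 ] [ 0.5347 -0.0292  0.    ]
insert_tin side 0.92 [319.168 145.68 ] [0.4264 0.2842 0.    ]
  tri [0.4259 0.2797 0.0026]
tape_roll top 0.68 [215.168 210.08 ] [0.572  0.3046 0.    ]
tape_roll side 0.8 [368.704 157.68 ] [0.5759 0.311  0.    ]
  tri [0.5744 0.3063 0.002 ]
oil_bottle top 0.71 [233.408 170.2  ] [0.6716 0.2592 0.    ]
oil_bottle side 0.74 [396.416 182.48 ] [0.6853 0.2598 0.    ]
oil_bottle side 0.35 [290.688 259.88 ] [ 0.5667 -0.105  -0.    ]
  tri [ 0.6789  0.2641 -0.0095]
tag_white_5 top 0.81 [431.104 150.8  ] [ 0.7028 -0.2392  0.    ]
tag_white_5 top 0.62 [352.192 189.68 ] [ 0.6102 -0.0347  0.    ]
```

```bash
python3 - <<'E'
import cv2
a=cv2.imread("pics/top0.png");b=cv2.imread("pics/side0.png")
A=cv2.resize(a[120:280,270:440],None,fx=3.5,fy=3.5,interpolation=2)
B=cv2.resize(b[120:320,220:420],None,fx=3,fy=3,interpolation=2)
cv2.imwrite("pics/A.png",A);cv2.imwrite("pics/B.png",B)
E
```

```text
(no output)
```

View pics/A.png

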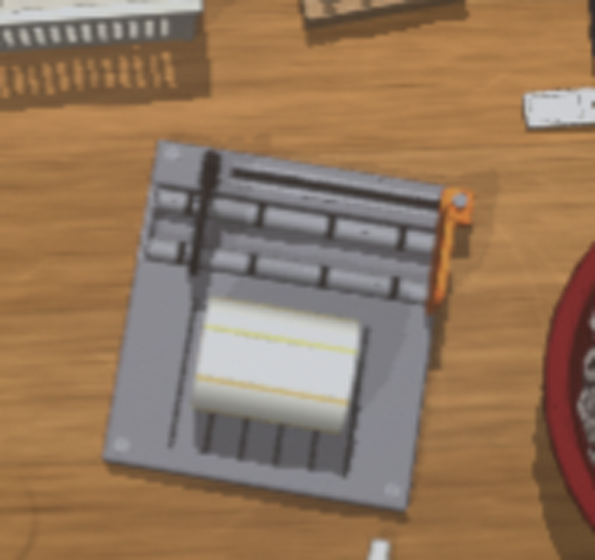

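View pics/B.png

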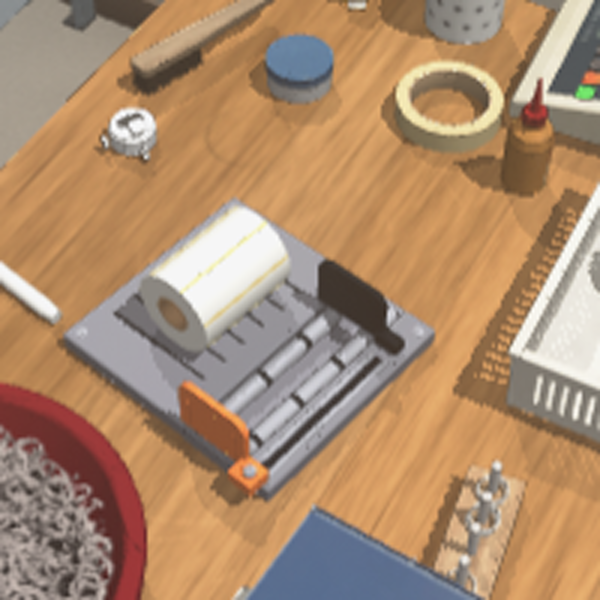

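View pics/side0.png

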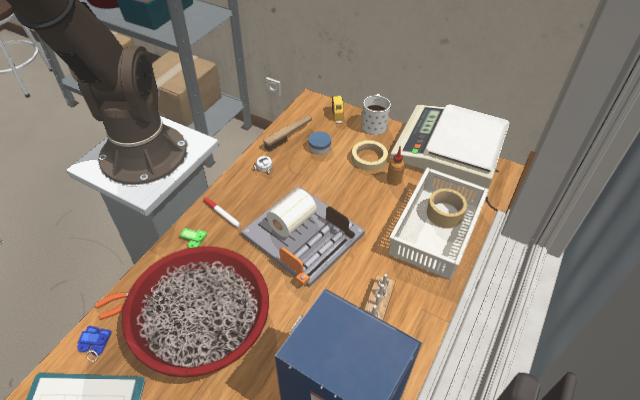

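The pictures agree: the roll is on the deck, the holder is yawed about −9° and its loading direction points away from the robot. The guide is on the right, with the bowl about 70 mm beyond it. I'll fit the holder pose from its corners in the top crop and measure the roll and nearby obstacles.

```bash
cat >> h.py <<'E'
np.set_printoptions(precision=4,suppress=True)
def snap(n):
    p=arm.get_image(n);p["mtx"]=np.array(p["mtx"],float);p["T"]=np.array(p["T"]);return p
def H2W(h,pose):
    x,y,a=pose;h=np.atleast_2d(h);c,s=np.cos(a),np.sin(a)
    return np.c_[x+c*h[:,0]-s*h[:,1],y+s*h[:,0]+c*h[:,1],h[:,2]]
def W2H(w,pose):
    x,y,a=pose;w=np.atleast_2d(w);c,s=np.cos(a),np.sin(a);dx,dy=w[:,0]-x,w[:,1]-y
    return np.c_[c*dx+s*dy,-s*dx+c*dy,w[:,2]]
E
python3 - <<'E'
from h import *
from scipy.optimize import least_squares as ls
P={n:snap(n) for n in("top","side")}
t=np.array([[158,143],[105,460],[407,510]])/3.5+[270,120]
s=np.array([[233,200],[66,338],[434,334],[268,495]])/3+[220,120]
ht=np.array([[110,105,18],[-120,105,18],[-120,-105,18]])/1e3
hs=np.array([[-120,105,18],[-120,-105,18],[110,105,18],[110,-105,18]])/1e3
f=lambda q:np.r_[(proj(P["top"],H2W(ht,q))-t).ravel(),(proj(P["side"],H2W(hs,q))-s).ravel()]
r=ls(f,[.557,-.025,-.16]);q=r.x;print(q,r.fun.reshape(-1,2))
for n,pts in(("top",t),("side",s)):print(n,[W2H(atz(P[n],c,.018),q)[0] for c in pts])
# roll: fit silhouette of cylinder to masks
M={n:arm.trace("label_roll",P[n])[0] for n in P}
th=np.linspace(0,2*np.pi,40)
def hull(n,v):
    x,y,a=v; c=np.array([[.038*np.cos(k),e,.056+.038*np.sin(k)] for k in th for e in(-.05,.05)])
    w=H2W(c,(x,y,a)); return cv2.convexHull(proj(P[n],w).astype(np.float32))
def cost(v):
    J=0
    for n in P:
        m=np.zeros((400,640),np.uint8);cv2.fillPoly(m,[np.round(hull(n,v)*16).astype(np.int32)],1,shift=4)
        J+=(m.astype(bool)^np.array(M[n]["region"])).sum()
    return J
from scipy.optimize import minimize
b=min((minimize(cost,[x0,-.02,q[2]+d],method="Nelder-Mead",options=dict(initial_simplex=np.array([[x0,-.02,q[2]+d],[x0+.01,-.02,q[2]],[x0,-.01,q[2]],[x0,-.02,q[2]+.05]]))) for x0 in(.51,.52) for d in(0,.02)),key=lambda r:r.fun)
print("roll",b.x,b.fun,[M[n]["region"].sum() for n in P],M["top"]["conf"],M["side"]["conf"]); print("roll in holder",W2H([*b.x[:2],.056],q),np.degrees(b.x[2]-q[2]))
for h in([50,0,18],[50,62,50]):print(h,H2W(np.array(h)/1e3,q))
print("guide face",H2W([.05,-.104,.05],q),proj(P["top"],H2W([.05,-.104,.05],q)),proj(P["side"],H2W([.05,-.104,.05],q)))
np.save("q.npy",q)
# bowl rim nearest / box corner: same-ish pixel at several z
for z in(.05,.08,.1): print("bowl",W2H(atz(P["top"],np.array([548,390])/3.5+[270,120],z),q),"bowl side",W2H(atz(P["side"],(262,280),z),q))
for z in(.1,.2,.3): print("box corner side(327,290)",atz(P["side"],(327,290),z))
S=arm.observe();Rm=R.from_rotvec(S["ee_rot"]).as_matrix();print(Rm)
im=P["side"]["frame"][:,:,::-1].copy();im=P["top"]["frame"][:,:,::-1].copy();cv2.polylines(im,[hull("top",b.x).astype(int)],True,(0,0,255))
cv2.imwrite("pics/top1.png",cv2.resize(im,(800,500)))
E
```

```text
[ 0.5591 -0.0276 -0.2011] [[ 0.27   -2.0701]
 [-0.2822 -0.6422]
 [ 0.968  -0.6246]
 [-0.4811 -1.1708]
 [-2.1499 -0.7463]
 [ 0.4963 -1.3624]
 [-0.1593 -0.4255]]
top [array([0.1047, 0.1048, 0.018 ]), array([-0.1214,  0.1041,  0.018 ]), array([-0.1218, -0.1029,  0.018 ])]
side [array([-0.1161,  0.1027,  0.018 ]), array([-0.1143, -0.1031,  0.018 ]), array([0.1117, 0.1008, 0.018 ]), array([ 0.111 , -0.1056,  0.018 ])]
roll [ 0.5173 -0.0155 -0.1974] 118.0 [np.int64(1481), np.int64(1500)] 0.8 0.91
roll in holder [[-0.0434  0.0035  0.056 ]] 0.2112392036451219
[50, 0, 18] [[ 0.6081 -0.0375  0.018 ]]
[50, 62, 50] [[0.6204 0.0232 0.05  ]]
guide face [[ 0.5873 -0.1394  0.05  ]] [[398.2855 192.8273]] [[289.7412 261.922 ]]
bowl [[-0.0308 -0.1812  0.05  ]] bowl side [[ 0.0368 -0.1799  0.05  ]]
bowl [[-0.0359 -0.1753  0.08  ]] bowl side [[ 0.052  -0.1918  0.08  ]]
bowl [[-0.0393 -0.1713  0.1   ]] bowl side [[ 0.0622 -0.1997  0.1   ]]
box corner side(327,290) [ 0.7106 -0.1892  0.1   ]
box corner side(327,290) [ 0.7381 -0.2433  0.2   ]
box corner side(327,290) [ 0.7655 -0.2975  0.3   ]
[[ 0.9384  0.3454  0.    ]
 [ 0.3454 -0.9384 -0.    ]
 [-0.      0.     -1.    ]]
```

View pics/top1.png

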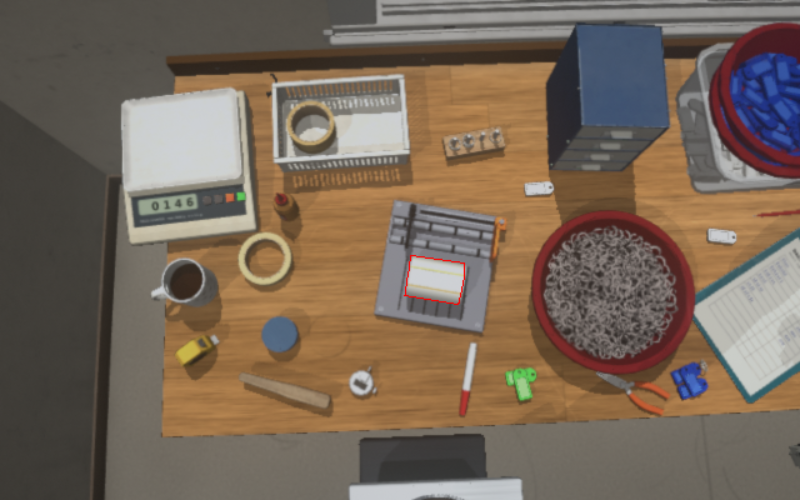

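The red outline fits the roll well (px 407–465, 257–302 in the scaled view). In the holder frame the roll is at x = −43 mm, y = +3 mm, so it has about 93 mm to roll. Plan: closed fingers with tool y along holder x, then several strokes of about 46 mm.

```bash
cat >> h.py <<'E'
def go(hx,hy,z):
    "print tool-frame delta (cm) from the measured pose to a holder point"
    q=np.load("q.npy");S=arm.observe();Rm=R.from_rotvec(S["ee_rot"]).as_matrix()
    w=H2W([hx/1e3,hy/1e3,z/1e3],q)[0];d=Rm.T@(w-S["position"])*100
    yaw=np.degrees(np.arctan2(Rm[1,1],Rm[0,1])-q[2])
    print("t",S["clock"],"tcp holder mm",W2H(S["position"],q)[0]*1e3,"delta cm",d,"yaw err",yaw,"rad",np.radians(yaw),"tilt",Rm[:,2],"F",S["force"])
E
python3 -c "
from h import *
go(-55,3.5,200)"
```

```text
t 1.2 tcp holder mm [-224.6023 -616.2451  245.5495] delta cm [ 47.0172 -43.7937   4.5527] yaw err -58.27203230408521 rad -1.0170388255347844 tilt [ 0. -0. -1.] F [0.1526 0.1493 0.6613]
```

Call:
carry_out:
  claw: [0,0,0,0,0,0,0,0,0,0,0,0,0,0,0,0,0,0,0,0]
  delta_pos:
    - [1.2,-1.1,0]
    - [2.5,-2.3,0]
    - [2.5,-2.3,0]
    - [2.5,-2.3,0]
    - [2.5,-2.3,0]
    - [2.5,-2.3,0]
    - [2.5,-2.3,0]
    - [2.5,-2.3,0]
    - [2.5,-2.3,0]
    - [2.5,-2.3,0]
    - [2.5,-2.3,0]
    - [2.5,-2.3,0]
    - [2.5,-2.3,0]
    - [2.5,-2.3,0]
    - [2.5,-2.3,0]
    - [2.5,-2.3,0]
    - [2.5,-2.3,0]
    - [2.5,-2.3,0]
    - [2.5,-2.3,0]
    - [0.8,-1.3,0]
  angular:
    - [0,0,0]
    - [0,0,0]
    - [0,0,0]
    - [0,0,0]
    - [0,0,0]
    - [0,0,0]
    - [0,0,0]
    - [0,0,0]
    - [0,0,0]
    - [0,0,0]
    - [0,0,0]
    - [0,0,0]
    - [0,0,0]
    - [0,0,0]
    - [0,0,0]
    - [0,0,0]
    - [0,0,0]
    - [0,0,0]
    - [0,0,0]
    - [0,0,0]
  force: 20

```text
clock: 3.2
position: [0.5063, -0.0088, 0.2457]
ee_rot: [-3.091, -0.557, -0.002]
force: [-0.2, -0.2, -0.3]
width: 0.001
gripper_force: 0.0
```

Call:
carry_out:
  claw: [0,0,0,0,0,0,0,0,0,0]
  delta_pos:
    - [0,0,0]
    - [0,0,0]
    - [0,0,0]
    - [0,0,0]
    - [0,0,0]
    - [0,0,0]
    - [0,0,0]
    - [0,0,0]
    - [0,0,0]
    - [0,0,0]
  angular:
    - [0,0,-0.05]
    - [0,0,-0.12]
    - [0,0,-0.12]
    - [0,0,-0.12]
    - [0,0,-0.12]
    - [0,0,-0.12]
    - [0,0,-0.12]
    - [0,0,-0.12]
    - [0,0,-0.12]
    - [0,0,-0.007]

```text
clock: 4.2
position: [0.505, -0.0123, 0.2456]
ee_rot: [2.43, 1.991, -0.0]
force: [0.0, 0.2, -1.0]
width: 0.005
gripper_force: 0.0
```

```bash
python3 -c "
from h import *
go(-55,3.5,125)
print(arm.observe()['width'],arm.observe()['joints'])
p=snap('wrist');cv2.imwrite('pics/w.png',p['frame'][:,:,::-1])"
```

```text
t 4.2 tcp holder mm [-56.0322   4.1374 245.5637] delta cm [-0.0618  0.1037 12.0564] yaw err 0.17016296205815437 rad 0.0029699039528609805 tilt [-0.0001 -0.0002 -1.    ] F [ 0.0082  0.2092 -1.0487]
0.00451397983188365 [ 0.333   0.2906 -0.5174  1.8268  0.1628  1.0662 -0.4435]
```

View pics/w.png

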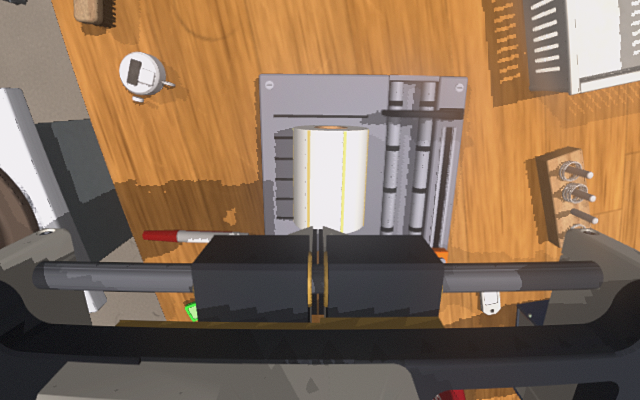

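The closed tips (px ~308–327, 235) look narrower than 38 mm, so I'll keep strokes short. Lowering towards the top of the roll now, with its axis about 10 mm ahead of the tips.

Call:
carry_out:
  claw: [0,0,0,0,0,0,0,0,0]
  delta_pos:
    - [0,0.3,1]
    - [0,0,2]
    - [0,0,2]
    - [0,0,2]
    - [0,0,2]
    - [0,0,1.5]
    - [0,0,1]
    - [0,0,0.7]
    - [0,0,0.5]
  angular:
    - [0,0,0]
    - [0,0,0]
    - [0,0,0]
    - [0,0,0]
    - [0,0,0]
    - [0,0,0]
    - [0,0,0]
    - [0,0,0]
    - [0,0,0]

```text
clock: 5.15
position: [0.5087, -0.0136, 0.1181]
ee_rot: [-2.434, -1.986, 0.0]
force: [0.3, 0.6, -0.0]
width: 0.005
gripper_force: 0.0
```

Call:
carry_out:
  claw: [0,0,0,0]
  delta_pos:
    - [0,0,0.3]
    - [0,0,0.2]
    - [0,0,0]
    - [0,0,0]
  angular:
    - [0,0,0]
    - [0,0,0]
    - [0,0,0]
    - [0,0,0]

```text
clock: 5.55
position: [0.5089, -0.0138, 0.1138]
ee_rot: [2.433, 1.987, 0.001]
force: [-0.4, -0.1, 0.5]
width: 0.006
gripper_force: 0.0
```

Call:
carry_out:
  claw: [0,0,0,0]
  delta_pos:
    - [0,0,0.1]
    - [0,0,0.1]
    - [0,0,0]
    - [0,0,0]
  angular:
    - [0,0,0]
    - [0,0,0]
    - [0,0,0]
    - [0,0,0]

```text
clock: 5.95
position: [0.5096, -0.0139, 0.1125]
ee_rot: [2.432, 1.986, 0.002]
force: [-0.4, -0.9, 8.1]
width: 0.005
gripper_force: 4.4
```

```bash
python3 -c "
from h import *
go(-55,3.5,112)
p=snap('side')
print(arm.place_of('label_roll',p)[:1])
I=cv2.resize(p['frame'][140:290,210:380,::-1],None,fx=4,fy=4,interpolation=2);cv2.imwrite('pics/s2.png',I)"
```

```text
t 5.95 tcp holder mm [-51.1613   3.5465 112.5228] delta cm [-0.0048 -0.384   0.0514] yaw err -0.018958157662131797 rad -0.0003308822713163906 tilt [ 0.0023 -0.0004 -1.    ] F [-0.3798 -0.8738  8.0801]
[]
```

View pics/s2.png

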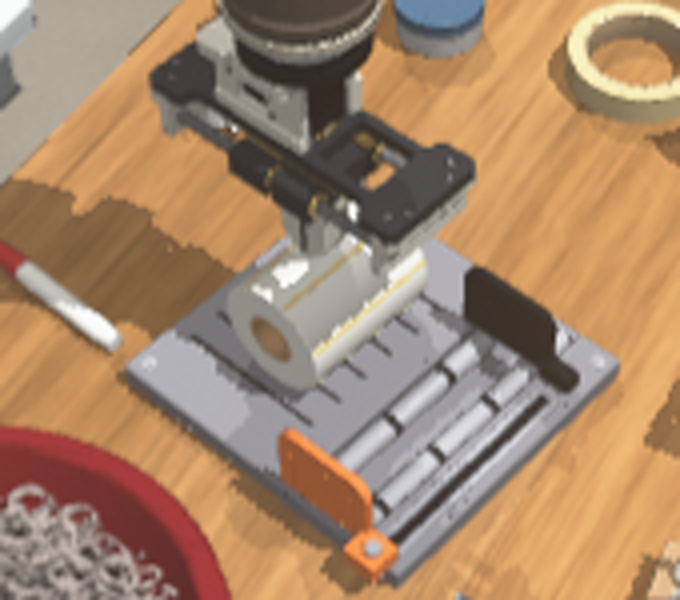

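Contact is made at 8 N. First test stroke: 36 mm forward.

Call:
carry_out:
  claw: [0,0,0,0,0,0,0,0,0,0,0,0]
  delta_pos:
    - [0,0.2,0]
    - [0,0.4,0]
    - [0,0.4,0]
    - [0,0.5,0]
    - [0,0.5,0]
    - [0,0.5,0]
    - [0,0.4,0]
    - [0,0.4,0]
    - [0,0.2,0]
    - [0,0.1,0]
    - [0,0,0]
    - [0,0,0]
  angular:
    - [0,0,0]
    - [0,0,0]
    - [0,0,0]
    - [0,0,0]
    - [0,0,0]
    - [0,0,0]
    - [0,0,0]
    - [0,0,0]
    - [0,0,0]
    - [0,0,0]
    - [0,0,0]
    - [0,0,0]

```text
clock: 7.25
position: [0.545, -0.0213, 0.1124]
ee_rot: [2.432, 1.985, 0.002]
force: [1.3, -1.1, 5.6]
width: 0.0
gripper_force: 3.0
```

```bash
cat >> h.py <<'E'
from scipy.optimize import minimize
th=np.linspace(0,2*np.pi,40)
def roll(names,zc=.056,x0=0,y0=3.5):
    "holder pose of the roll from masks; pixels hidden by the tool count little: mask must lie in the hull"
    q=np.load("q.npy");P={};M={}
    for n in names:
        p=snap(n);r=arm.trace("label_roll",p)
        if r: P[n]=p;M[n]=np.array(r[0]["region"]);print(n,r[0]["conf"],M[n].sum())
    def cost(v):
        J=0
        for n in P:
            c=np.array([[.038*np.cos(k),e,zc+.038*np.sin(k)] for k in th for e in(-.05,.05)])
            w=H2W(H2W(c,(v[0]/1e3,v[1]/1e3,v[2]/50)),q)
            m=np.zeros((400,640),np.uint8);cv2.fillPoly(m,[np.round(cv2.convexHull(proj(P[n],w).astype(np.float32))*16).astype(np.int32)],1,shift=4)
            m=m.astype(bool);J+=3*(M[n]&~m).sum()+(m&~M[n]).sum()
        return J
    b=min((minimize(cost,[x,y0,0],method="Nelder-Mead",options=dict(initial_simplex=[[x,y0,0],[x+8,y0,0],[x,y0+6,0],[x,y0,1.5]])) for x in(x0-15,x0,x0+15)),key=lambda r:r.fun)
    print("roll holder mm",b.x[:2],"yaw deg",np.degrees(b.x[2]/50),"cost",b.fun); return P
E
python3 -c "
from h import *
go(-25,3.5,118)
roll(['side','wrist','top'],x0=-25)"
```

```text
t 7.25 tcp holder mm [-15.0565   3.307  112.3815] delta cm [ 0.0188 -0.9931 -0.5642] yaw err -0.030257052731651427 rad -0.0005280851921168617 tilt [ 0.0023 -0.0005 -1.    ] F [ 1.2548 -1.0523  5.6206]
side 0.91 1030
wrist 0.95 11763
top 0.74 210
roll holder mm [-25.0217   3.9763] yaw deg -0.05090126935243707 cost 11632.0
```

Roll moved 18 mm for 36 mm of fingertip travel, with no slip. Repeating: lift, back 22 mm, down, forward 50 mm.

Call:
carry_out:
  claw: [0,0,0,0,0,0,0,0,0,0,0]
  delta_pos:
    - [0,0,-0.3]
    - [0,0,-0.5]
    - [0,-0.7,0]
    - [0,-0.8,0]
    - [0,-0.7,0]
    - [0,0,0.3]
    - [0,0,0.2]
    - [0,0,0.15]
    - [0,0,0.1]
    - [0,0,0.05]
    - [0,0,0]
  angular:
    - [0,0,0]
    - [0,0,0]
    - [0,0,0]
    - [0,0,0]
    - [0,0,0]
    - [0,0,0]
    - [0,0,0]
    - [0,0,0]
    - [0,0,0]
    - [0,0,0]
    - [0,0,0]

```text
clock: 8.65
position: [0.5228, -0.0166, 0.1118]
ee_rot: [2.433, 1.987, 0.001]
force: [-1.0, -0.8, 4.0]
width: 0.009
gripper_force: 1.9
```

```bash
python3 -c "
from h import *
go(-37,3.5,112)
roll(['wrist'],x0=-25)"
```

```text
t 8.65 tcp holder mm [-37.711    3.4784 111.8026] delta cm [ 0.0022  0.0711 -0.0197] yaw err -0.01115886895081398 rad -0.00019475900399026913 tilt [ 0.0007 -0.0002 -1.    ] F [-1.0496 -0.8388  3.9734]
wrist 0.75 11716
roll holder mm [-25.3488   3.9334] yaw deg -1.0822940148163946 cost 9953.0
```

Call:
carry_out:
  claw: [0,0,0,0,0,0,0,0,0,0,0,0,0,0,0]
  delta_pos:
    - [0,0,0.05]
    - [0,0.2,0]
    - [0,0.3,0]
    - [0,0.4,0]
    - [0,0.5,0]
    - [0,0.5,0]
    - [0,0.6,0]
    - [0,0.6,0]
    - [0,0.5,0]
    - [0,0.5,0]
    - [0,0.4,0]
    - [0,0.3,0]
    - [0,0.2,0]
    - [0,0,0]
    - [0,0,0]
  angular:
    - [0,0,0]
    - [0,0,0]
    - [0,0,0]
    - [0,0,0]
    - [0,0,0]
    - [0,0,0]
    - [0,0,0]
    - [0,0,0]
    - [0,0,0]
    - [0,0,0]
    - [0,0,0]
    - [0,0,0]
    - [0,0,0]
    - [0,0,0]
    - [0,0,0]

```text
clock: 10.25
position: [0.5725, -0.0271, 0.1117]
ee_rot: [2.432, 1.985, 0.002]
force: [1.1, -2.2, 6.3]
width: 0.005
gripper_force: 3.6
```

```bash
python3 -c "
from h import *
go(-37,3.5,112)
roll(['wrist','side'],x0=0)"
```

```text
t 10.25 tcp holder mm [ 13.0658   3.1575 111.7339] delta cm [ 0.0309 -5.0065 -0.0381] yaw err -0.03879895062553876 rad -0.0006771694347343649 tilt [ 0.0022 -0.0006 -1.    ] F [ 1.1452 -2.1954  6.2795]
wrist 0.87 11781
side 0.55 1176
roll holder mm [0.325  4.0888] yaw deg -0.514929360825345 cost 10632.0
```

Call:
carry_out:
  claw: [0,0,0,0,0,0,0,0,0,0,0]
  delta_pos:
    - [0,0,-0.3]
    - [0,0,-0.5]
    - [0,-0.8,0]
    - [0,-0.9,0]
    - [0,-0.8,0]
    - [0,0,0.3]
    - [0,0,0.2]
    - [0,0,0.15]
    - [0,0,0.1]
    - [0,0,0.05]
    - [0,0,0]
  angular:
    - [0,0,0]
    - [0,0,0]
    - [0,0,0]
    - [0,0,0]
    - [0,0,0]
    - [0,0,0]
    - [0,0,0]
    - [0,0,0]
    - [0,0,0]
    - [0,0,0]
    - [0,0,0]

```text
clock: 11.55
position: [0.5477, -0.0217, 0.1117]
ee_rot: [2.433, 1.986, 0.001]
force: [-1.2, -1.3, 7.4]
width: 0.005
gripper_force: 3.7
```

Call:
carry_out:
  claw: [0,0,0,0,0,0,0,0,0,0,0,0,0,0,0]
  delta_pos:
    - [0,0,0]
    - [0,0.2,0]
    - [0,0.3,0]
    - [0,0.4,0]
    - [0,0.5,0]
    - [0,0.5,0]
    - [0,0.6,0]
    - [0,0.6,0]
    - [0,0.5,0]
    - [0,0.5,0]
    - [0,0.4,0]
    - [0,0.3,0]
    - [0,0.2,0]
    - [0,0,0]
    - [0,0,0]
  angular:
    - [0,0,0]
    - [0,0,0]
    - [0,0,0]
    - [0,0,0]
    - [0,0,0]
    - [0,0,0]
    - [0,0,0]
    - [0,0,0]
    - [0,0,0]
    - [0,0,0]
    - [0,0,0]
    - [0,0,0]
    - [0,0,0]
    - [0,0,0]
    - [0,0,0]

```text
clock: 13.05
position: [0.5968, -0.032, 0.1116]
ee_rot: [2.433, 1.986, 0.002]
force: [0.5, -2.7, 6.3]
width: 0.005
gripper_force: 3.3
```

```bash
python3 -c "
from h import *
go(10,3.5,112)
roll(['wrist','side'],x0=25)"
```

```text
t 13.05 tcp holder mm [ 37.8672   3.1796 111.568 ] delta cm [ 0.0305 -2.7867 -0.0482] yaw err -0.031066163119451335 rad -0.0005422068323960583 tilt [ 0.0017 -0.0005 -1.    ] F [ 0.5243 -2.7124  6.3034]
wrist 0.72 11683
side 0.72 1105
roll holder mm [25.2512  3.2247] yaw deg -0.8838370744517954 cost 10417.0
```

Call:
carry_out:
  claw: [0,0,0,0,0,0,0,0,0,0,0]
  delta_pos:
    - [0,0,-0.3]
    - [0,0,-0.5]
    - [0,-0.8,0]
    - [0,-0.9,0]
    - [0,-0.8,0]
    - [0,0,0.3]
    - [0,0,0.2]
    - [0,0,0.15]
    - [0,0,0.1]
    - [0,0,0.05]
    - [0,0,0]
  angular:
    - [0,0,0]
    - [0,0,0]
    - [0,0,0]
    - [0,0,0]
    - [0,0,0]
    - [0,0,0]
    - [0,0,0]
    - [0,0,0]
    - [0,0,0]
    - [0,0,0]
    - [0,0,0]

```text
clock: 14.35
position: [0.5717, -0.0266, 0.1112]
ee_rot: [2.433, 1.987, 0.0]
force: [-0.6, -0.2, 3.4]
width: 0.003
gripper_force: 1.5
```

Call:
carry_out:
  claw: [0,0,0,0,0,0,0,0,0,0,0,0,0,0,0,0]
  delta_pos:
    - [0,0.2,0]
    - [0,0.3,0]
    - [0,0.4,0]
    - [0,0.5,0]
    - [0,0.5,0]
    - [0,0.5,0.03]
    - [0,0.5,0.03]
    - [0,0.4,0.04]
    - [0,0.4,0.05]
    - [0,0.4,0.05]
    - [0,0.3,0.05]
    - [0,0.3,0.06]
    - [0,0.3,0.06]
    - [0,0,0]
    - [0,0,0]
    - [0,0,0]
  angular:
    - [0,0,0]
    - [0,0,0]
    - [0,0,0]
    - [0,0,0]
    - [0,0,0]
    - [0,0,0]
    - [0,0,0]
    - [0,0,0]
    - [0,0,0]
    - [0,0,0]
    - [0,0,0]
    - [0,0,0]
    - [0,0,0]
    - [0,0,0]
    - [0,0,0]
    - [0,0,0]

```text
clock: 15.95
position: [0.6209, -0.0369, 0.1077]
ee_rot: [2.433, 1.986, 0.001]
force: [0.7, -1.9, 6.9]
width: 0.006
gripper_force: 3.3
```

```bash
python3 -c "
from h import *
go(50,3.5,170)
roll(['wrist','side'],zc=.052,x0=50)"
```

```text
t 15.95 tcp holder mm [ 62.4869   3.1717 107.7406] delta cm [ 0.0305 -1.2421 -6.2273] yaw err -0.019722928370886246 rad -0.00034423003820696635 tilt [ 0.001  -0.0005 -1.    ] F [ 0.6649 -1.9357  6.9005]
wrist 0.9 11653
side 0.87 1138
roll holder mm [48.4649  2.5601] yaw deg -0.32240755895589623 cost 10425.0
```

Roll seated: the axis measures x ≈ 49 mm and the tip height matches a 90 mm top. Lifting and moving to the outside of the guide.

Call:
carry_out:
  claw: [0,0,0,0,0,0,0,0,0,0,0,0]
  delta_pos:
    - [0,0,-0.4]
    - [0,0,-1]
    - [0,0,-2]
    - [0,0,-2.5]
    - [0,0,-2]
    - [-1.5,-0.5,0]
    - [-2.5,-0.7,0]
    - [-2.5,0,0]
    - [-2.5,0,0]
    - [-2.5,0,0]
    - [-1.6,0,0]
    - [0,0,0]
  angular:
    - [0,0,0]
    - [0,0,0]
    - [0,0,0]
    - [0,0,0]
    - [0,0,0]
    - [0,0,0]
    - [0,0,0]
    - [0,0,0]
    - [0,0,0]
    - [0,0,0]
    - [0,0,0]
    - [0,0,0]

```text
clock: 17.35
position: [0.5812, -0.1657, 0.1858]
ee_rot: [-2.437, -1.982, 0.003]
force: [0.4, 0.5, 0.2]
width: 0.004
gripper_force: 0.0
```

```bash
python3 - <<'E'
from h import *
go(50,-128,60)
P=roll(['top','side'],zc=.052,x0=50)
q=np.load('q.npy')
g=tri([(P[n],px(arm.place_of('guide_face',P[n])[0]['centre'])) for n in P]);print('guide',W2H(g,q)*1e3)
a=cv2.resize(P['top']['frame'][130:280,290:490,::-1],None,fx=2,fy=3,interpolation=2);b=cv2.resize(P['side']['frame'][150:300,220:420,::-1],None,fx=2,fy=3,interpolation=2)
cv2.imwrite('pics/c.png',np.hstack([a,b]))
E
```

```text
t 17.35 tcp holder mm [  49.2431 -130.9574  185.7819] delta cm [ 0.3147  0.09   12.5776] yaw err -0.24344032535459098 rad -0.004248835209563845 tilt [-0.0015 -0.0012 -1.    ] F [0.4065 0.463  0.2091]
top 0.97 1419
side 0.94 1011
roll holder mm [49.3229  2.8866] yaw deg 0.9365164069410099 cost 682.0
guide [[ 44.6006 -96.2494  44.0547]]
```

View pics/c.png

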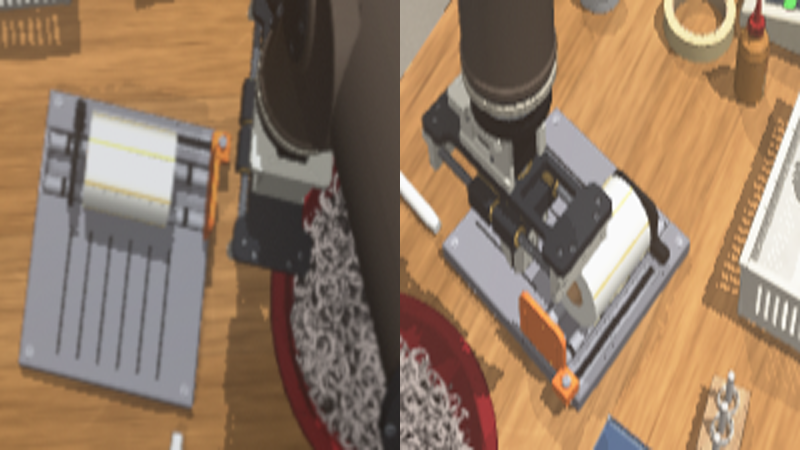

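The roll sits between both rollers, with a gap of about 50 mm to the guide. Before lowering I'll check the bowl's rim height against the gripper body.

```bash
python3 - <<'E'
from h import *
q=np.load('q.npy');P={n:snap(n) for n in('top','side')}
c=tri([(P['top'],(613/1.25,290/1.25)),(P['side'],(196.5,308))]);print("bowl centre",c,W2H(c,q))
for e in((532/1.25,290/1.25),(558/1.25,225/1.25)):
    w=atz(P['top'],e,c[2]);print("rim",W2H(w,q),np.linalg.norm(w-c))
E
```

```text
bowl centre [ 0.4838 -0.3439  0.064 ] [[-0.0106 -0.325   0.064 ]]
rim [[-0.0348 -0.1764  0.064 ]] 0.15060688516856627
rim [[ 0.0957 -0.2106  0.064 ]] 0.15626521455834017
```

The rim is about 64 mm high and the body stays above 105 mm, so it's clear. Lowering beside the guide.

Call:
carry_out:
  claw: [0,0,0,0,0,0,0,0,0,0,0]
  delta_pos:
    - [0.3,0.1,0]
    - [0,0,1]
    - [0,0,2]
    - [0,0,2]
    - [0,0,2]
    - [0,0,2]
    - [0,0,1.5]
    - [0,0,1]
    - [0,0,0.6]
    - [0,0,0.3]
    - [0,0,0]
  angular:
    - [0,0,-0.004]
    - [0,0,0]
    - [0,0,0]
    - [0,0,0]
    - [0,0,0]
    - [0,0,0]
    - [0,0,0]
    - [0,0,0]
    - [0,0,0]
    - [0,0,0]
    - [0,0,0]

```text
clock: 18.85
position: [0.5842, -0.1597, 0.0624]
ee_rot: [2.429, 1.992, 0.0]
force: [-0.7, 0.0, 0.8]
width: 0.006
gripper_force: 0.0
```

```bash
python3 -c "
from h import *
go(50,-118,60)"
```

```text
t 18.85 tcp holder mm [  50.9988 -124.4779   62.4351] delta cm [ 0.6482 -0.0974  0.2435] yaw err 0.22901340450679758 rad 0.003997037939845238 tilt [ 0.0003 -0.0001 -1.    ] F [-0.7081  0.0201  0.788 ]
```

Call:
carry_out:
  claw: [0,0,0,0,0,0,0,0,0,0,0,0,0,0,0,0,0,0]
  delta_pos:
    - [0.3,0,0]
    - [0.3,0,0]
    - [0.3,0,0]
    - [0.3,0,0]
    - [0.3,0,0]
    - [0.3,0,0]
    - [0.3,0,0]
    - [0.3,0,0]
    - [0.3,0,0]
    - [0.3,0,0]
    - [0.3,0,0]
    - [0.3,0,0]
    - [0.3,0,0]
    - [0.3,0,0]
    - [0.3,0,0]
    - [0.3,0,0]
    - [0.2,0,0]
    - [0,0,0]
  angular:
    - [0,0,0]
    - [0,0,0]
    - [0,0,0]
    - [0,0,0]
    - [0,0,0]
    - [0,0,0]
    - [0,0,0]
    - [0,0,0]
    - [0,0,0]
    - [0,0,0]
    - [0,0,0]
    - [0,0,0]
    - [0,0,0]
    - [0,0,0]
    - [0,0,0]
    - [0,0,0]
    - [0,0,0]
    - [0,0,0]

```text
clock: 20.65
position: [0.5937, -0.11, 0.0623]
ee_rot: [-2.428, -1.993, -0.0]
force: [0.1, 0.6, -0.0]
width: 0.005
gripper_force: 0.0
```

```bash
python3 - <<'E'
from h import *
go(50,-53.5,60)
q=np.load('q.npy')
P=roll(['top','side'],zc=.052,x0=50)
r=arm.place_of('guide_face',P['side']);print(r[:1],[W2H(atz(P['side'],px(k['centre']),.05),q)*1e3 for k in r[:1]])
E
```

```text
t 20.65 tcp holder mm [ 50.4444 -73.8981  62.2895] delta cm [ 2.0399 -0.0349  0.2296] yaw err 0.2660872210081721 rad 0.004644098104074429 tilt [-0.0002  0.0003 -1.    ] F [ 0.0829  0.6305 -0.0354]
top 0.81 1359
side 0.91 641
roll holder mm [48.9038  4.6993] yaw deg 0.12446720298992353 cost 1061.0
[{'centre': [0.47, 0.6198], 'conf': 0.67}] [array([[ 42.492 , -58.2138,  50.    ]])]
```

Call:
carry_out:
  claw: [0,0,0,0,0,0,0,0,0]
  delta_pos:
    - [0.2,0,0]
    - [0.2,0,0]
    - [0.2,0,0]
    - [0.2,0,0]
    - [0.2,0,0]
    - [0.2,0,0]
    - [0.2,0,0]
    - [0.1,0,0]
    - [0.1,0,0]
  angular:
    - [0,0,0]
    - [0,0,0]
    - [0,0,0]
    - [0,0,0]
    - [0,0,0]
    - [0,0,0]
    - [0,0,0]
    - [0,0,0]
    - [0,0,0]

```text
clock: 21.8
position: [0.5969, -0.0952, 0.0623]
ee_rot: [2.429, 1.992, -0.0]
force: [-0.1, -2.8, -1.7]
width: 0.008
gripper_force: 1.9
```

Call:
carry_out:
  claw: [0,0,0]
  delta_pos:
    - [0.1,0,0]
    - [0.1,0,0]
    - [0.1,0,0]
  angular:
    - [0,0,0]
    - [0,0,0]
    - [0,0,0]

```text
clock: 22.1
position: [0.5976, -0.092, 0.0623]
ee_rot: [2.429, 1.992, 0.0]
force: [-0.2, -3.8, -1.4]
width: 0.006
gripper_force: 2.0
```

```bash
python3 -c "
from h import *
go(50,-53.5,60)"
```

```text
t 22.1 tcp holder mm [ 50.5778 -55.4726  62.2702] delta cm [ 0.1975 -0.057   0.227 ] yaw err 0.22514375600856176 rad 0.003929499832656169 tilt [ 0. -0. -1.] F [-0.2223 -3.7583 -1.3541]
```

Call:
carry_out:
  claw: [0,0]
  delta_pos:
    - [0.1,0,0]
    - [0.1,0,0]
  angular:
    - [0,0,0]
    - [0,0,0]

```text
clock: 22.3
position: [0.5976, -0.0916, 0.0623]
ee_rot: [2.43, 1.99, -0.002]
force: [-0.8, -9.1, -0.3]
width: -0.0
gripper_force: 4.7
```

Call:
carry_out:
  claw: [0]
  delta_pos:
    - [0.1,0,0]
  angular:
    - [0,0,0]

```text
clock: 22.4
position: [0.5977, -0.0915, 0.0623]
ee_rot: [2.43, 1.989, -0.004]
force: [-2.3, -10.9, 1.2]
width: 0.005
gripper_force: 5.8
```

Call:
carry_out:
  claw: [0]
  delta_pos:
    - [0.1,0,0]
  angular:
    - [0,0,0]

```text
clock: 22.5
position: [0.5977, -0.0913, 0.0623]
ee_rot: [2.43, 1.988, -0.005]
force: [-2.9, -13.3, 2.4]
width: 0.008
gripper_force: 6.8
```

The force rose to 13 N with no further movement (friction is at most about 5.5 N), so the roll is against the flange. Backing away and lifting.

Call:
carry_out:
  claw: [0,0,0,0,0,0,0,0,0,0,0,0,0,0,0,0,0]
  delta_pos:
    - [-0.2,0,0]
    - [-0.3,0,0]
    - [-0.7,0,0]
    - [-1,0,0]
    - [-1.5,0,0]
    - [-1,0,0]
    - [-0.5,0,0]
    - [0,0,-1]
    - [0,0,-2]
    - [0,0,-3]
    - [0,0,-3]
    - [0,0,-3]
    - [0,-2,-3]
    - [0,-4,-2]
    - [0,-4,0]
    - [0,-3,0]
    - [0,0,0]
  angular:
    - [0,0,0]
    - [0,0,0]
    - [0,0,0]
    - [0,0,0]
    - [0,0,0]
    - [0,0,0]
    - [0,0,0]
    - [0,0,0]
    - [0,0,0]
    - [0,0,0]
    - [0,0,0]
    - [0,0,0]
    - [0,0,0]
    - [0,0,0]
    - [0,0,0]
    - [0,0,0]
    - [0,0,0]

```text
clock: 24.2
position: [0.4572, -0.1124, 0.2332]
ee_rot: [2.428, 1.994, -0.003]
force: [0.3, -0.1, -1.0]
width: -0.0
gripper_force: 0.0
```

```bash
python3 - <<'E'
from h import *
go(50,-53.5,60)
P=roll(['top','side'],zc=.052,x0=50,y0=12)
a=cv2.resize(P['top']['frame'][130:280,290:420,::-1],None,fx=3,fy=3,interpolation=2);b=cv2.resize(P['side']['frame'][150:300,230:360,::-1],None,fx=3,fy=3,interpolation=2)
cv2.imwrite('pics/d.png',np.hstack([a,b]))
E
```

```text
t 24.2 tcp holder mm [ -82.8869 -103.4862  233.2262] delta cm [ 4.9527 13.3325 17.3021] yaw err 0.31259386471069756 rad 0.005455792160735384 tilt [-0.0013 -0.0013 -1.    ] F [ 0.3133 -0.0987 -0.9686]
top 0.64 1354
roll holder mm [48.5793 12.4989] yaw deg 1.2309273951174031 cost 91.0Traceback (most recent call last):
  File "<stdin>", line 4, in <module>
KeyError: 'side'
```

```bash
python3 - <<'E'
from h import *
P={'top':snap('top'),'side':snap('side')}
a=cv2.resize(P['top']['frame'][130:280,290:420,::-1],None,fx=3,fy=3,interpolation=2);b=cv2.resize(P['side']['frame'][150:300,230:360,::-1],None,fx=3,fy=3,interpolation=2)
cv2.imwrite('pics/d.png',np.hstack([a,b]))
E
```

```text
(no output)
```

View pics/d.png

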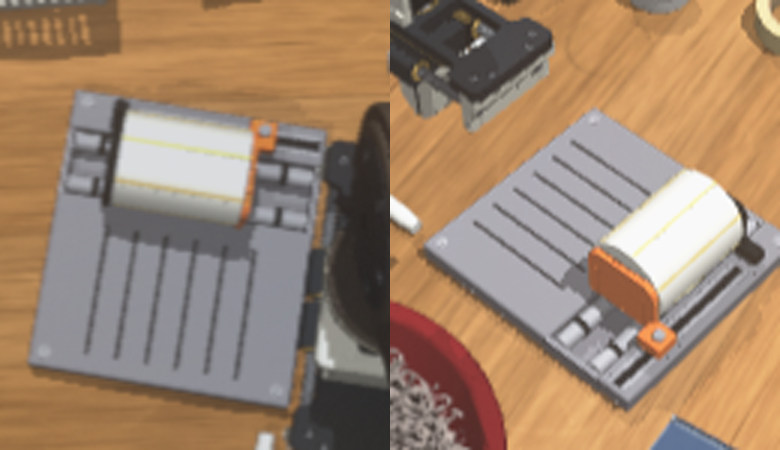

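The roll sits snug between the black flange (px ~115, 150) and the orange guide (px ~250, 180), and the arm is clear.

```bash
python3 -c "
from cell import arm
print(arm.sign_off())"
```

```text
the job is handed in; nothing more can be done
None
```

The label roll is seated in the cradle, snug between the orange guide and the black flange; the arm is clear, no other item was touched, and the job was handed in at about 24 s.

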